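# Set the gap gauge with its thumbwheel

### The job

Set the bench gap gauge for the next batch: roll its knurled wheel under a fingertip until the jaw has closed the gap far enough that its red pointer stands level with the green gauge mark, within the mark's width. Press gently, move the jaw only by the wheel and do not shift the green mark, leave the vials, the brass weight and the dropper bottle standing where they are, and finish with the hand clear of everything.

Things in the scene. Friction and masses are not known exactly. Their poses are not given: they have to be found in the camera images.
- gauge: Bench gap gauge, fixed to the bench: aluminium plate 90 x 240 mm, top 14 mm above the bench. Origin under its centre on the bench; x across it (away from the robot at yaw 0), y along it to the fixed jaw, z up. Blue wheel housing (52 x 78 mm) at the -y end, grey fixed jaw (57 mm tall) at the +y end, a moving jaw on two rods between; white scale on the -x side.
- axle (a point): Centre of the wheel at rest, fixed in the gauge at (0, -75, 44) mm; the axle lies along the gauge's x. Wheel, rods and moving jaw ride on a sprung carriage: pressed down, they sink together up to 5 mm, with about 2 N at first and 10 N at full depth, and stop rigid there. The wheel rolls well when pressed 2 to 4 mm down. This point does not sink.
- wheel: Dark steel knurled wheel (28 ridges), 64 mm in diameter over the ridges, 24 mm wide; origin at its centre; its top is 76 mm above the bench, 19 mm above the housing's cheeks. Rolling its top towards the gauge's +y closes the gap: 15 mm of jaw for every 32 mm of rim (one radian); rolling back opens it. It turns with about 1 N at the rim and stays where it is left.
- jaw: Grey moving jaw, 50 x 22 mm, top 56 mm above the bench; slides along the gauge's y, driven by the wheel (81 mm of travel in all, starts fully open). Not to be pushed directly.
- pointer (a point): Tip of the red pointer, a 3 mm wide blade on the -x side of the moving jaw, just above the scale, 34 mm to the -x side of the gauge's centre line; moves with the jaw.
- mark: Green gauge mark, a bar 24 x 8 x 5 mm (8 mm along the gauge's y) lying on the scale and jutting over the plate's edge; its place along the scale differs each time, 28 to 66 mm from the pointer's start towards +y. A stiff slide holds it; it must not be moved.
- mark_centre (a point): Inner end of the green mark, at the middle of its 8 mm width; the pointer's tip passes right beside or over it. The gauge is set when pointer and mark_centre have the same place along the gauge's y.
- vial_violet: clear screw-cap vial with violet contents and black cap, 29 mm across, 57 mm tall mm, standing loose near the gauge; origin at the centre of its foot. Leave alone.
- vial_redcap: clear screw-cap vial with green contents and red cap, 26 mm across, 60 mm tall mm, standing loose near the gauge; origin at the centre of its foot. Leave alone.
- weight: brass check weight with a knob, 23 mm across, 26 mm tall mm, standing loose near the gauge; origin at the centre of its foot. Leave alone.
- dropper: brown dropper bottle with black cap, 35 mm across, 76 mm tall mm, standing loose near the gauge; origin at the centre of its foot. Leave alone.

How it is judged:
By the outcome, as a careful person would: the job done as asked, in the order asked, and still so for the second after the job is handed in, with the robot touching nothing.
It also fails if it takes over 51 s, if anything falls off the work surface, if the arm or the gripper's body presses on something with over 40 N, if the wrist force passes 120 N, or if a joint passes its speed limit or range.

### The arm

A 6-joint arm with a two-finger parallel gripper is mounted at the origin on a cart in front of the work surface, level with it; the furniture and walls round the work are solid. World frame = base frame: x ahead of the robot, y to its left, z up, the work surface at z = 0. Lengths are in m, angles in rad, forces in N, time in s.
With the tool pointing down it reaches from about 0.2 to 0.875 m from the base axis. Payload 3.4 kg.
Tool frame: the origin (TCP) lies midway between the tips of the shut fingers; the grasp point (between the pads) lies 19 mm behind it; z points along the fingers, y is the line along which they close (so a half turn about z gives the same grasp; the last joint's range is limited). The gripper opens to 94 mm and grips with 3 to 60 N. Pads are 16 mm wide; open, the fingers measure 119 mm over their backs; the gripper's body (75 mm by 177 mm) begins 78 mm behind the grasp point.
Start: joints at [1.106, 0.276, 1.505, -0, 1.361, -0.121], TCP at [0.194, 0.541, 0.205] pointing down, gripper open.
Joint ranges: [-2.89, 2.89], [-0.75, 2.08], [0.22, 2.7], [-1.18, 4.32], [0.11, 2.71], [-2.7, 2.7]. Speed limits (rad/s): [2.57, 2.57, 3.14, 3.14, 3.14, 3.14].

### API

Orientations are given as [roll, pitch, yaw] about the fixed x, y, z axes, in that order (R = Rz(yaw) Ry(pitch) Rx(roll)).
In Python, from rig import bot, cams gives the robot as it stands.
- The arm moves only by the tool play_rows, never from a script. Its argument "moves" is a list that holds one entry, the list of rows, each a list of 5 numbers: the shift along the tool's x, y, z in mm, then the turn about the tool's z in rad, then the opening, from 0 (shut) to 1 (fully open). In form: [[[dx, dy, dz, yaw, jaw], ...]]. A call has 1 to 12 rows; each row shifts and turns the commanded pose from where the row before left it, along the tool's axes as they then stand; what a row does not reach is not made up. A row lasts 1/12 s, in which the tool goes at most 41.7 mm and 7.16 degrees, less where a joint would pass 70% of its speed; a pose out of reach is approached as far as the arm can. A call is refused whole if a number of a shift passes 41.7 or a number of a turn 0.125, either way. A call with a gripper value outside its range is refused whole. The fingers move at their own pace and stop on an object; "force" is the grip in N (left out, the last holds). Time passes only in rows, so rows that do not move let the fingers close. It gives the time, the measured TCP pose, the force, the opening and the grip force at its end, in the units of the state.
- bot.observe(): the state, without advancing time (a new reading comes with each control period).
- cams.grab_frame(name): name is "scene" or "top"; returns the picture (420x560x3 uint8, blue, green, red); there is no depth.
- cams.camera_model(name): a dict with "K" (3x3 intrinsics, pixels), "extrinsics" (4x4, takes a point from camera to world coordinates). Camera axes: x right, y down, z forward; pixel columns grow to the right and rows downward; lengths in m; the calibration is good to about 2 mm. A picture is of the moment at which its call begins. camera_model takes no time and is no camera call.
- bot.hand_in(): hands the job in; it is judged then, once.
The state is a dict: "clock": time; "joint_pos": joint angles; "joint_velocities": joint speeds; "tau": joint torques, N m; "tcp_pos": TCP position; "tool_rot": TCP orientation; "wrist_force": force on the tool from outside, world axes, zero at the start; "wrist_torque": the same for the moment, N m; "finger_gap": finger opening in m; "finger_force": force on a finger pad.
Only numpy, scipy, OpenCV 4.12 (cv2) and the standard library are available. Lean on these libraries where they do the work, as an engineer would, in place of code of your own. Each camera call takes 0.05 s, during which the arm holds its last target. There are 200 camera calls.

## Working session

There is one attempt and no reset: what is moved stays moved. The work goes in short steps, Python scripts to look and compute and a tool call to move; the robot and the scene stay as the last step left them, time stands still between calls to the robot, and variables do not carry over. Pictures are saved under pics/ and viewed, at most 10 in all, crops included, and the job is handed in when it is done.

Besides the shell and the picture viewer there is one more tool, called after "Request:" by a JSON object that holds its "name" and its "arguments", one argument or row to a line. play_rows: Moves the arm, as the interface text tells. Its arguments: {"type":"object","properties":{"moves":{"type":"array","items":{"type":"array","items":{"type":"array","items":{"type":"number"}}}},"force":{"type":"number"}},"required":["moves"]}

```bash
mkdir -p pics; cat > h.py <<'E'
import numpy as np, cv2
from rig import bot, cams
def ray(n,u,v):
    m=cams.camera_model(n);E=np.array(m["extrinsics"]);K=np.array(m["K"])
    d=E[:3,:3]@np.linalg.solve(K,[u,v,1.]);return E[:3,3],d
def onz(n,u,v,z):
    o,d=ray(n,u,v);return o+d*(z-o[2])/d[2]
def proj(n,p):
    m=cams.camera_model(n);E=np.linalg.inv(np.array(m["extrinsics"]));K=np.array(m["K"])
    q=K@(E[:3,:3]@np.asarray(p)+E[:3,3]);return q[:2]/q[2]
E
python3 - <<'E'
from h import *
for n in("scene","top"):
    cv2.imwrite(f"pics/{n}0.png",cams.grab_frame(n)); m=cams.camera_model(n);print(n,np.round(m["K"],1).tolist(),np.round(m["extrinsics"],3).tolist())
s=bot.observe();print({k:np.round(v,3) for k,v in s.items()})
E
```

```text
scene [[382.0, 0.0, 278.1], [0.0, 382.0, 212.3], [0.0, 0.0, 1.0]] [[0.886, -0.212, 0.412, 0.194], [-0.464, -0.424, 0.778, -0.462], [0.01, -0.88, -0.474, 0.457], [0.0, 0.0, 0.0, 1.0]]
top [[514.8, 0.0, 287.6], [0.0, 514.8, 211.9], [0.0, 0.0, 1.0]] [[-0.024, -0.982, 0.188, 0.417], [-0.999, 0.016, -0.042, 0.208], [0.039, -0.188, -0.981, 0.908], [0.0, 0.0, 0.0, 1.0]]
{'clock': np.float64(0.1), 'joint_pos': array([ 1.106,  0.277,  1.506, -0.   ,  1.361, -0.121]), 'joint_velocities': array([ 0.   , -0.003, -0.001,  0.001, -0.001, -0.   ]), 'tau': array([ 1.0000e-03, -4.0546e+01, -2.3778e+01,  7.0000e-02,  3.0000e-02,
       -0.0000e+00]), 'tcp_pos': array([0.194, 0.541, 0.205]), 'tool_rot': array([-3.14 , -0.   ,  2.798]), 'wrist_force': array([-0.649,  0.716, -0.503]), 'wrist_torque': array([ 0.019,  0.025, -0.048]), 'finger_force': np.float64(0.0), 'finger_gap': np.float64(0.094)}
```

View pics/scene0.png

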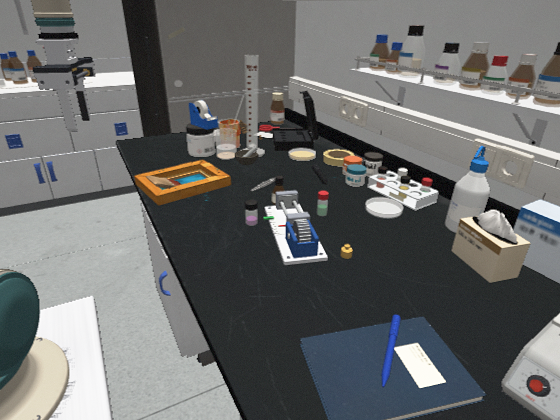

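View pics/top0.png

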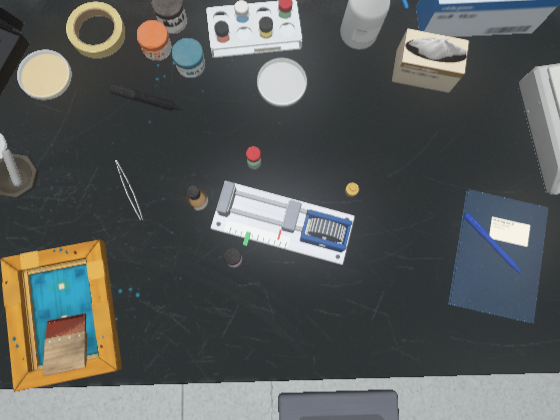

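The scene view shows the gauge at about (295,232), with vials at (251,213) and (323,203), the dropper at (278,188) and the weight at (347,252). In the top view the wheel is at about (327,230), the red pointer at (280,234) and the green mark at (247,239). The moving jaw is at (291,215) and the fixed jaw at (226,199).

```bash
cat >> h.py <<'E'
def plate(im):
    hsv=cv2.cvtColor(im,cv2.COLOR_BGR2HSV)
    roi=np.zeros(im.shape[:2],np.uint8);roi[170:275,200:365]=1
    dark=((hsv[...,2]>70).astype(np.uint8))*roi
    dark=cv2.morphologyEx(dark,cv2.MORPH_OPEN,np.ones((5,5)))
    n,l,st,_=cv2.connectedComponentsWithStats(dark); i=1+np.argmax(st[1:,4])
    pts=np.argwhere(l==i)[:,::-1].astype(np.float32)
    return l==i,hsv
def cen(mask):
    p=np.argwhere(mask)[:,::-1];return p.mean(0),len(p)
E
python3 - <<'E'
from h import *
im=cams.grab_frame("top")
m,hsv=plate(im);H,S,V=hsv[...,0].astype(int),hsv[...,1],hsv[...,2]
roi=np.zeros(H.shape,bool);roi[170:275,200:365]=1
g=roi&(H>45)&(H<80)&(S>120)&(V>80); r=roi&((H<8)|(H>172))&(S>110)&(V>80); r[:210]=0
for n,k in(("green",g),("red",r)):
    c,N=cen(k);print(n,c,N,onz("top",*c,.017))
    p=np.argwhere(k)[:,::-1];print(p.min(0),p.max(0))
b=roi&(H>100)&(H<125)&(S>120)&(V>50)
c=cv2.findContours(b.astype(np.uint8),0,2)[0];c=max(c,key=cv2.contourArea);print("blue",cv2.minAreaRect(c), onz("top",*cv2.minAreaRect(c)[0],.057))
wht=(roi&(S<60)&(V>150)).astype(np.uint8)
wht=cv2.morphologyEx(wht,cv2.MORPH_CLOSE,np.ones((3,3)))
p=np.argwhere(wht)[:,::-1].astype(np.float32);rr=cv2.minAreaRect(p);print(rr)
for q in cv2.boxPoints(rr):print(q,onz("top",*q,.014))
cv2.imwrite("pics/crop1.png",cv2.resize(im[175:275,195:365],None,fx=4.6,fy=4.6,interpolation=cv2.INTER_CUBIC))
E
```

```text
green [nan nan] 0 [nan nan nan]h.py:20: RuntimeWarning: Mean of empty slice.
  p=np.argwhere(mask)[:,::-1];return p.mean(0),len(p)
  ret = um.true_divide(
Traceback (most recent call last):
ValueError: zero-size array to reduction operation minimum which has no identity
```

```bash
cat > m.py <<'E'
from h import *
def masks(im):
    hsv=cv2.cvtColor(im,cv2.COLOR_BGR2HSV).astype(int);H,S,V=[hsv[...,i] for i in range(3)]
    roi=np.zeros(H.shape,bool);roi[170:275,200:365]=1
    low=roi.copy();low[:222]=0;low[:,:235]=0;low[:,305:]=0
    B,G,R=[im[...,i].astype(int) for i in range(3)]
    return roi,low&(G-np.maximum(R,B)>35),low&(R-np.maximum(G,B)>35),roi&(B-R>40),roi&(S<60)&(V>150)
E
python3 - <<'E'
from m import *
im=cams.grab_frame("top")
cv2.imwrite("pics/crop1.png",cv2.resize(im[175:275,195:365],None,fx=4.6,fy=4.6,interpolation=cv2.INTER_CUBIC))
roi,g,r,b,w=masks(im)
for n,k in(("green",g),("red",r)):
    c,N=cen(k);print(n,c,N,onz("top",*c,.017))
    if N:p=np.argwhere(k)[:,::-1];print(p.min(0),p.max(0))
c=cv2.findContours(b.astype(np.uint8),0,2)[0];c=max(c,key=cv2.contourArea);print("blue",cv2.minAreaRect(c), onz("top",*cv2.minAreaRect(c)[0],.057))
p=np.argwhere(w)[:,::-1].astype(np.float32);rr=cv2.minAreaRect(p);print(rr)
for q in cv2.boxPoints(rr):print(q,onz("top",*q,.014))
E
```

```text
green [246.05084746 238.71186441] 59 [0.54098528 0.24332685 0.017     ]
[243 232] [249 245]
red [278.94117647 234.23529412] 17 [0.54783176 0.18590941 0.017     ]
[277 230] [280 238]
blue ((325.7059020996094, 230.67648315429688), (45.839229583740234, 32.98484420776367), 14.03624439239502) [0.54658413 0.10833333 0.057     ]
((278.80328369140625, 235.5279083251953), (136.92506408691406, 79.23806762695312), 15.124006271362305)
[202.37509 255.91217] [0.51277162 0.31906852 0.014     ]
[223.04904 179.41866] [0.64871001 0.28345277 0.014     ]
[355.23148 215.14365] [0.58010305 0.04958502 0.014     ]
[334.55753 291.63715] [0.44660461 0.09195382 0.014     ]
```

View pics/crop1.png

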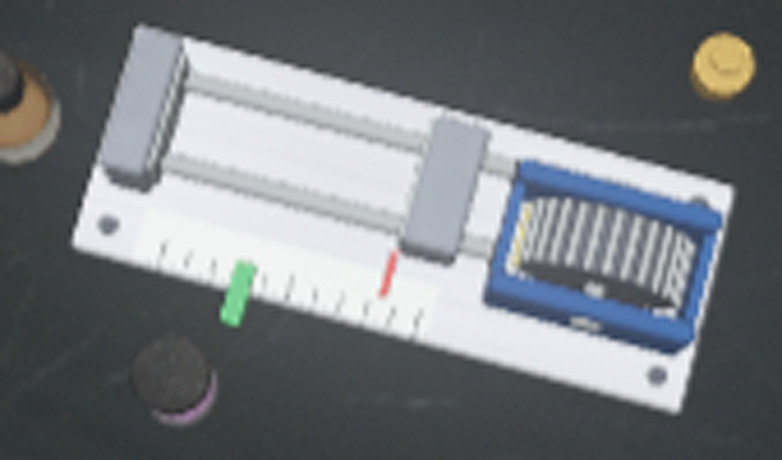

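The crop shows plate corners (crop/4.6 + offset) at about (210.7,228.7), (343,264.6) and (354.6,215.2). The red pointer tip is at crop (383,297), and the green mark's inner end is at crop (245,264).

```bash
cat >> m.py <<'E'
C=np.array([195,175])
a,b_,c_=[onz("top",*(np.array(q)/4.6+C-.4),.014) for q in((72,247),(681,412),(734,185))]
ey=(a-b_)[:2]; ey/=np.linalg.norm(ey); 
ex=np.array([ey[1],-ey[0]])
org=((a+c_)/2)[:2]   # diagonal corners
def G(p): d=np.asarray(p)[:2]-org; return np.array([d@ex,d@ey])*1000
def W(x,y): return org+(x*ex+y*ey)/1000
E
python3 - <<'E'
from m import *
print(np.linalg.norm(a-b_),np.linalg.norm(c_-b_),"yaw",np.degrees(np.arctan2(-ey[0],ey[1])),org,"ey",ey)
im=cams.grab_frame("top");roi,g,r,b,w=masks(im)
for k,z in((r,.018),(g,.019)):
    p=np.argwhere(k)[:,::-1]; q=np.array([G(onz("top",*t,z)) for t in p]); print(q.mean(0),q.min(0),q.max(0))
c=cv2.findContours(b.astype(np.uint8),0,2)[0];c=max(c,key=cv2.contourArea);print("housing",G(onz("top",*cv2.minAreaRect(c)[0],.050)))
A=W(0,-75);print("axle",A)
s=bot.observe();y=s["tool_rot"][2];print(s["clock"])
print("turn needed (world dyaw so tool y = ey):",np.arctan2(-ey[0],ey[1])+np.pi-y,"shift in gauge xy mm:",G(A)-G(s["tcp_pos"]),G(s["tcp_pos"]))
tx=np.array([np.cos(y),np.sin(y)]);ty=np.array([np.sin(y),-np.cos(y)]);d=A-s["tcp_pos"][:2];print("tool shift",d@tx*1e3,d@ty*1e3)
for nm,q in(("axle",(0,-75)),):print(proj("top",[*W(*q),.076]),proj("scene",[*W(*q),.076]))
E
```

```text
0.23951339876109753 0.09046357402203793 yaw -16.316397840470092 [0.57081362 0.17859907] ey [0.28094139 0.95972493]
[-24.25376047   0.54221915] [-31.54901631  -1.13324013] [-16.54870479   2.07501531]
[-47.23970456  53.59432689] [-58.55915609  49.71449191] [-35.28522055  57.58943768]
housing [ -2.25863871 -74.73264809]
axle [0.54974301 0.1066197 ]
0.25
turn needed (world dyaw so tool y = ey): 0.059023502918487125 shift in gauge xy mm: [ 463.75581319 -316.98894821] [-463.75581319  241.98894821]
tool shift -481.6471740326492 -289.08034748394283
[327.95992882 226.99159011] [301.68905541 221.4584296 ]
```

Request:
{"name": "play_rows", "arguments": {
  "moves": [
    [[0, 0, 0, -0.059, 0], [-20, -14, 0, 0, 0], [-31, -21, 0, 0, 0], [-31, -21, 0, 0, 0], [-31, -21, 0, 0, 0], [-31, -21, 0, 0, 0], [-31, -21, 0, 0, 0], [-31, -21, 0, 0, 0], [-31, -21, 0, 0, 0], [-31, -21, 0, 0, 0], [-31, -21, 0, 0, 0], [-31, -21, 0, 0, 0]]
  ]
}}

```text
clock: 1.25
tcp_pos: [0.4484, 0.2321, 0.2056]
tool_rot: [3.141, 0.0, 2.857]
wrist_force: [0.8, 1.2, 0.4]
finger_gap: 0.0175
finger_force: 0.0
```

Request:
{"name": "play_rows", "arguments": {
  "moves": [
    [[-31, -21, 0, 0, 0], [-31, -21, 0, 0, 0], [-20, -14, 0, 0, 0], [0, 0, 0, 0, 0], [0, 0, 0, 0, 0]]
  ]
}}

```text
clock: 1.67
tcp_pos: [0.5109, 0.1561, 0.2051]
tool_rot: [3.141, -0.001, 2.854]
wrist_force: [0.0, -0.1, 0.7]
finger_gap: 0.0002
finger_force: 0.0
```

```bash
cat > st.py <<'E'
from m import *
s=bot.observe();p=s["tcp_pos"]
print("t",s["clock"],"gauge",G(p).round(1),"z",(p[2]*1e3).round(1),"yaw err",np.pi+np.arctan2(-ey[0],ey[1])-s["tool_rot"][2],s["tool_rot"].round(3),"gap",s["finger_gap"],"F",np.round(s["wrist_force"],2))
E
python3 st.py
```

```text
t 1.6667 gauge [-51.2 -38.5] z 205.1 yaw err 0.002819212443127217 [ 3.141e+00 -1.000e-03  2.854e+00] gap 0.00024654672542935346 F [ 0.03 -0.07  0.66]
```

Request:
{"name": "play_rows", "arguments": {
  "moves": [
    [[-17, -16, 15, 0, 0], [-17, -16, 25, 0, 0], [-17, -15, 25, 0, 0], [0, 0, 25, 0, 0], [0, 0, 25, 0, 0], [0, 0, 0, 0, 0], [0, 0, 0, 0, 0]]
  ]
}}

```text
clock: 2.25
tcp_pos: [0.5445, 0.0987, 0.0897]
tool_rot: [-3.141, -0.003, 2.858]
wrist_force: [0.0, 0.3, 0.7]
finger_gap: 0.0001
finger_force: 0.0
```

```bash
python3 st.py; python3 -c "
from m import *
a=cams.grab_frame('scene')[150:280,220:390];b=cams.grab_frame('top')[165:280,200:370]
a=cv2.resize(a,(520,400),interpolation=2);b=cv2.resize(b,(280,190));a=cv2.resize(a,(520,400))
out=np.zeros((600,520,3),np.uint8);out[:400]=a;out[400:590,:280]=b;cv2.imwrite('pics/c2.png',out)"
```

```text
t 2.25 gauge [ -2.8 -84.1] z 89.7 yaw err -0.001282346025354375 [-3.141e+00 -3.000e-03  2.858e+00] gap 5.218701768892875e-05 F [0.05 0.31 0.66]
```

View pics/c2.png

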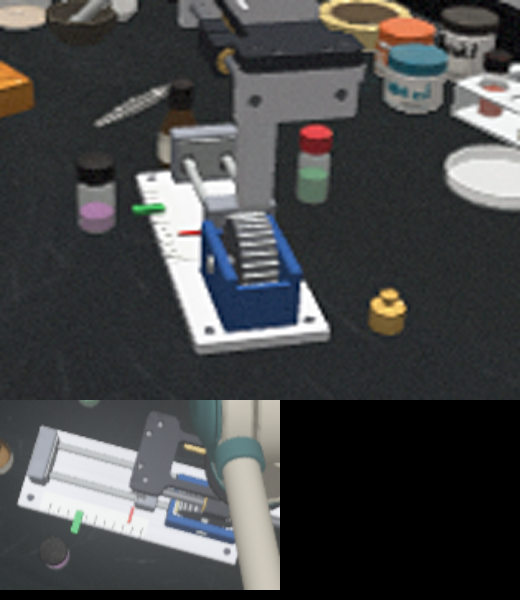

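The finger is above the wheel (crop (255,205)). The pointer (130,515) and the mark (77,520) are both unobstructed in the top view. Next I descend.

Request:
{"name": "play_rows", "arguments": {
  "moves": [
    [[-3, 0, 8, 0, 0], [0, 0, 5, 0, 0], [0, 0, 2, 0, 0], [0, 0, 1.5, 0, 0], [0, 0, 0, 0, 0]]
  ]
}}

```text
clock: 2.77
tcp_pos: [0.5494, 0.0968, 0.0744]
tool_rot: [3.141, 0.0, 2.857]
wrist_force: [-0.5, 1.1, 4.2]
finger_gap: 0.0003
finger_force: 2.0
```

```bash
python3 st.py
```

```text
t 2.7667 gauge [  2.4 -84.5] z 74.4 yaw err 0.00012064582251980482 [3.141 0.    2.857] gap 0.0003293491998766668 F [-0.46  1.11  4.23]
```

Request:
{"name": "play_rows", "arguments": {
  "moves": [
    [[1.5, 0, 1.3, 0, 0], [0, 4, 0, 0, 0], [0, 4, 0, 0, 0], [0, 4, 0, 0, 0], [0, 4, 0, 0, 0], [0, 4, 0, 0, 0], [0, 0, 0, 0, 0]]
  ]
}}

```text
clock: 3.35
tcp_pos: [0.5546, 0.117, 0.0731]
tool_rot: [3.14, 0.002, 2.857]
wrist_force: [1.9, 1.1, 3.5]
finger_gap: 0.0002
finger_force: 1.7
```

```bash
cat >> st.py <<'E'
im=cams.grab_frame("top");roi,g,r,b,w=masks(im)
for n,k,z in(("red",r,.018),("green",g,.019)):
    k=k.copy()
    p=np.argwhere(k)[:,::-1]; 
    if len(p): q=np.array([G(onz("top",*t,z)) for t in p]); print(n,len(p),q.mean(0).round(2),q.min(0).round(1),q.max(0).round(1))
E
python3 st.py
```

```text
t 3.35 gauge [  1.8 -63.7] z 73.1 yaw err -0.00022433487310857814 [3.140e+00 2.000e-03 2.857e+00] gap 0.00023877295566817217 F [1.91 1.07 3.5 ]
red 19 [-24.17  10.27] [-32.1   8.7] [-15.4  11.9]
green 60 [-47.24  53.59] [-58.6  49.7] [-35.3  57.6]
```

Request:
{"name": "play_rows", "arguments": {
  "moves": [
    [[0, 0, -4, 0, 0], [0, -10, -4, 0, 0], [0, -12, 0, 0, 0], [0, 0, 4, 0, 0], [0, 0, 4, 0, 0], [0, 0, 0, 0, 0], [0, 4, 0, 0, 0], [0, 5, 0, 0, 0], [0, 5, 0, 0, 0], [0, 4, 0, 0, 0], [0, 4, 0, 0, 0], [0, 0, 0, 0, 0]]
  ]
}}

```text
clock: 4.4
tcp_pos: [0.5536, 0.1183, 0.0731]
tool_rot: [3.139, -0.0, 2.857]
wrist_force: [-1.0, 2.5, 4.8]
finger_gap: 0.0002
finger_force: 2.3
```

```bash
python3 st.py
```

```text
t 4.4 gauge [  0.4 -62.8] z 73.1 yaw err -0.0002754377986131651 [ 3.139 -0.     2.857] gap 0.00020996634673072244 F [-0.96  2.51  4.78]
red 19 [-23.9   22.63] [-32.   20.9] [-15.3  24.1]
green 61 [-47.05  53.65] [-58.6  49.7] [-35.3  57.6]
```

Request:
{"name": "play_rows", "arguments": {
  "moves": [
    [[0, 0, -4, 0, 0], [0, -10, -4, 0, 0], [0, -12, 0, 0, 0], [0, 0, 4, 0, 0], [0, 0, 4, 0, 0], [0, 0, 0, 0, 0], [0, 4, 0, 0, 0], [0, 5, 0, 0, 0], [0, 5, 0, 0, 0], [0, 4, 0, 0, 0], [0, 4, 0, 0, 0], [0, 0, 0, 0, 0]]
  ]
}}

```text
clock: 5.45
tcp_pos: [0.554, 0.1172, 0.0729]
tool_rot: [3.14, 0.001, 2.857]
wrist_force: [-0.1, 1.3, 3.1]
finger_gap: 0.0007
finger_force: 1.9
```

```bash
python3 st.py
```

```text
t 5.45 gauge [  1.1 -63.6] z 72.9 yaw err -5.638904959281987e-05 [3.140e+00 1.000e-03 2.857e+00] gap 0.0007134874003309666 F [-0.11  1.32  3.05]
red 19 [-23.35  34.03] [-31.3  32.5] [-14.6  35.6]
green 60 [-47.24  53.59] [-58.6  49.7] [-35.3  57.6]
```

Request:
{"name": "play_rows", "arguments": {
  "moves": [
    [[0, 0, -4, 0, 0], [0, -10, -4, 0, 0], [0, -12, 0, 0, 0], [0, 0, 4, 0, 0], [0, 0, 4, 0, 0], [0, 0, 0, 0, 0], [0, 4, 0, 0, 0], [0, 5, 0, 0, 0], [0, 5, 0, 0, 0], [0, 4, 0, 0, 0], [0, 4, 0, 0, 0], [0, 0, 0, 0, 0]]
  ]
}}

```text
clock: 6.5
tcp_pos: [0.5539, 0.1182, 0.0732]
tool_rot: [3.139, 0.0, 2.857]
wrist_force: [-0.8, 1.6, 5.1]
finger_gap: 0.0004
finger_force: 2.2
```

```bash
python3 st.py
```

```text
t 6.5 gauge [  0.8 -62.7] z 73.2 yaw err -0.00021691697758852158 [3.139 0.    2.857] gap 0.00039762184355059615 F [-0.83  1.65  5.11]
red 19 [-24.02  46.33] [-32.4  44.7] [-16.1  47.9]
green 59 [-47.05  53.59] [-58.1  49.7] [-35.3  57.6]
```

Request:
{"name": "play_rows", "arguments": {
  "moves": [
    [[0, 0, -4, 0, 0], [0, -8, -4, 0, 0], [0, -9, 0, 0, 0], [0, 0, 4, 0, 0], [0, 0, 4, 0, 0], [0, 0, 0, 0, 0], [0, 3, 0, 0, 0], [0, 4, 0, 0, 0], [0, 3, 0, 0, 0], [0, 0, 0, 0, 0], [0, 0, 0, 0, 0]]
  ]
}}

```text
clock: 7.47
tcp_pos: [0.5516, 0.1097, 0.0732]
tool_rot: [3.141, 0.0, 2.857]
wrist_force: [0.1, 1.5, 7.3]
finger_gap: 0.0005
finger_force: 3.3
```

```bash
python3 st.py
```

```text
t 7.4667 gauge [  1.  -71.5] z 73.2 yaw err 0.0001714448388323575 [3.141 0.    2.857] gap 0.000547826568333676 F [0.08 1.47 7.31]
red 19 [-24.51  51.63] [-32.5  50. ] [-15.8  53.1]
green 61 [-47.03  53.57] [-58.6  49.7] [-34.4  57.6]
```

Request:
{"name": "play_rows", "arguments": {
  "moves": [
    [[0, 2, 0, 0, 0], [0, 2, 0, 0, 0], [0, 0, 0, 0, 0], [0, 0, -4, 0, 0], [0, 0, -8, 0, 0], [0, 0, 0, 0, 0]]
  ]
}}

```text
clock: 8.02
tcp_pos: [0.5531, 0.1134, 0.0857]
tool_rot: [3.141, 0.001, 2.857]
wrist_force: [0.2, 0.1, -0.8]
finger_gap: 0.0006
finger_force: 0.0
```

```bash
python3 st.py; python3 -c "
from m import *
b=cams.grab_frame('top')[185:265,200:300];cv2.imwrite('pics/c3.png',cv2.resize(b,None,fx=6,fy=6,interpolation=2))"
```

```text
t 8.0167 gauge [  1.3 -67.6] z 85.7 yaw err 0.00010155680393486577 [3.141e+00 1.000e-03 2.857e+00] gap 0.0005564120993624111 F [ 0.21  0.13 -0.79]
red 19 [-24.53  53.82] [-33.   52.4] [-16.3  55.3]
green 63 [-46.66  53.62] [-58.6  49.7] [-34.4  57.6]
```

View pics/c3.png

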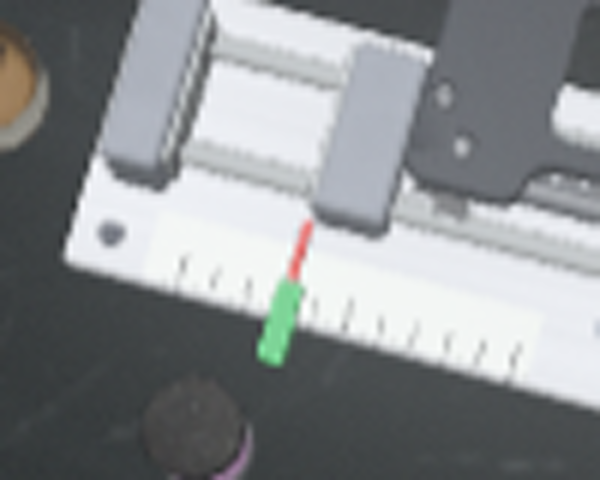

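The red pointer's tip (293,280) meets the middle of the green mark's inner end (290,283), so the gauge is set. Next I raise the hand clear.

Request:
{"name": "play_rows", "arguments": {
  "moves": [
    [[0, 0, -15, 0, 0], [0, 0, -30, 0, 0], [0, 0, -30, 0, 0], [0, 0, -30, 0, 0], [0, 0, -15, 0, 0], [0, 0, 0, 0, 0], [0, 0, 0, 0, 0], [0, 0, 0, 0, 0]]
  ]
}}

```text
clock: 8.78
tcp_pos: [0.5514, 0.1132, 0.2029]
tool_rot: [-3.141, -0.003, 2.857]
wrist_force: [-0.3, 0.9, -0.1]
finger_gap: 0.0004
finger_force: 0.0
```

```bash
python3 st.py; python3 -c "
from rig import bot
print(bot.hand_in())"
```

```text
t 8.7833 gauge [ -0.3 -68.2] z 202.9 yaw err 0.00011829734248891555 [-3.141e+00 -3.000e-03  2.857e+00] gap 0.00041733485716739327 F [-0.28  0.94 -0.09]
red 19 [-24.53  53.82] [-33.   52.4] [-16.3  55.3]
green 62 [-46.83  53.57] [-58.6  49.7] [-34.4  57.6]
the job is handed in; nothing more can be done
None
```

The gauge is set and handed in: the pointer measures about 0.25 mm from the green mark's centre in the last top-camera picture, the mark has not moved, nothing else was touched, and the hand is raised clear.

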